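Register a landmark on the spine model

TASK

Register the green landmark of the spine model: with the closed fingertips touch the green stud lightly from above, so that it gives a little, and keep touching it for a good second, then come off it and press the white button on the handset fully down to record the point, and withdraw clear of everything. Leave the yellow and blue studs, the red button and the other things alone, and do not grasp, lift or shift the spine model or the handset.

Things in the scene. Friction and masses are not known exactly. Their poses are not given: they have to be found in the camera images.
- spine: Loose bone-coloured model of five lumbar vertebrae on a white board 224 x 56 x 8 mm, 0.7 kg, lying on the metal case, turned any way. Origin: centre of the board's underside; x along the spine to the green stud, z up. Ridges on top, 75 mm up, every 38 mm; three carry black collars (26 mm across, top 83 mm up) with studs: blue x=-76, yellow 0, green +76 mm. Delicate: finger pushes over 15 N fail.
- tray: Fixed grey perforated metal case with blue corners, 270 x 420 x 50 mm, on which the spine model, the jar and the loose vertebra lie. Origin: centre of its underside, z up, top face 50 mm above the table.
- stud_green_top (a point): Centre of the top face of the green stud, the one to touch: a round flat-topped button 22 mm across that stands 12 mm proud of its collar and 95 mm above the spine's origin (about 145 mm above the table). Its z axis points up, out of the part.
- stud_green (a joint): Travel of the green stud in m. Reads 0 at rest and grows as the stud is pushed down into its collar, bottoming at 0.008 (8 mm); linear spring of 0.7 N per mm (5.6 N at the bottom), no click, springs back by itself. 2 to 5 mm is a good light touch.
- stud_yellow_top (a point): Centre of the top face of the yellow stud (same shape as the green), in the middle of the spine, 76 mm from the green one; to be left alone.
- stud_yellow (a joint): Travel of the yellow stud in m. Reads 0 at rest and grows as the stud is pushed down into its collar, bottoming at 0.008 (8 mm); linear spring of 0.7 N per mm (5.6 N at the bottom), no click, springs back by itself.
- stud_blue_top (a point): Centre of the top face of the blue stud (same shape as the green), at the far end of the spine, 152 mm from the green one; to be left alone.
- stud_blue (a joint): Travel of the blue stud in m. Reads 0 at rest and grows as the stud is pushed down into its collar, bottoming at 0.008 (8 mm); linear spring of 0.7 N per mm (5.6 N at the bottom), no click, springs back by itself.
- handset_mid (a point): Centre of the loose slate-grey handset, a flat box 140 x 84 x 36 mm, 0.6 kg, lying on the table; origin half-way up (18 mm above the table); x along its length towards the white button, z up. May be turned any way round. Dark display strip in the middle, white button near one end and red near the other.
- key_white_top (a point): Centre of the top face of the white round button on the handset, 30 mm across, 8 mm proud of its 38 mm black bezel, its top 47 mm above the table, 38 mm from the handset's centre. Its z axis points up, out of the part.
- key_white (a joint): Travel of the white button in m. Reads 0 at rest and grows as it is pushed down, fully down at 0.006 (6 mm); linear spring of 0.8 N per mm (4.8 N fully down), no click, springs back by itself.
- key_red_top (a point): Centre of the top face of the red button (same shape), 76 mm from the white one; to be left alone.
- key_red (a joint): Travel of the red button in m. Reads 0 at rest and grows as it is pushed down, fully down at 0.006 (6 mm); linear spring of 0.8 N per mm (4.8 N fully down), no click, springs back by itself.
- jar_mid (a point): Bystander: small clear jar with an orange cap, 40 mm across, 55 mm high, standing on the case; point at its centre, half-way up.
- vertebra_mid (a point): Bystander: single loose bone-coloured vertebra, about 70 x 78 x 26 mm, lying on the case; point at the centre of its round body.
- driver_grip (a point): Bystander: blue-handled screwdriver, 180 mm long, lying on the table beyond the handset; point at the middle of its handle.
- cup_mid (a point): Bystander: open steel cup, 60 mm across the rim, 55 mm high, standing on the table between the robot and the handset; point on its axis half-way up.
Mind the look-alikes: they are no part of the job. Several things look just like the part that bears handset_mid: the one meant starts farthest to the robot's left.

How it is judged:
By the outcome, as a careful person would: the job done as asked, in the order asked, and still so for the second after the job is handed in, with the robot touching nothing.
It also fails if it takes over 45 s, if anything falls off the work surface, if the arm or the gripper's body presses on something with over 40 N, if the wrist force passes 120 N, or if a joint passes its speed limit or range.

ROBOT

A 6-joint arm with a two-finger parallel gripper is mounted at the origin on the work surface. World frame = base frame: x ahead of the robot, y to its left, z up, the work surface at z = 0. Lengths are in m, angles in rad, forces in N, time in s.
With the tool pointing down it reaches from about 0.4 to 0.925 m from the base axis. Payload 3.4 kg.
Tool frame: the origin (TCP) lies between the finger pads; the fingertips stand 22 mm ahead of it and the grasp point (between the pads) lies 3 mm ahead of it; z points along the fingers, y is the line along which they close (so a half turn about z gives the same grasp; the last joint's range is limited). The gripper opens to 85 mm and grips with 20 to 120 N. Pads are 22 mm wide; open, the fingers measure 114 mm over their backs; the gripper's body (76 mm by 85 mm) begins 54 mm behind the grasp point. The pads swing forward as they close: fully open they stand 13 mm farther back than shut.
Start: joints at [1.165, 0.307, 1.506, -0, 1.328, -0.073], TCP at [0.187, 0.544, 0.253] pointing down, gripper open.
Joint ranges: [-3.12, 3.12], [-1.05, 2.28], [0.14, 2.33], [-1.42, 4.57], [0.1, 2.73], [-2.68, 2.68]. Speed limits (rad/s): [2.57, 2.57, 3.14, 3.14, 3.14, 3.14].

INTERFACE

Orientations are given as a rotation vector (axis times angle).
In Python, from station import arm gives the robot as it stands. The module is installed in compiled form; this text tells all that it offers. Calls block until the motion is done:
- arm.reach(position, orientation): joint-space move of the TCP to a pose.
- arm.line_to(position, attitude=None, speed=0.15): straight line of the TCP; attitude=None keeps the orientation; speed is the mean speed in m/s.
- arm.movej(angles): joint-space move.
- arm.ungrasp() and arm.close_gripper(strength=None): open the fingers fully, or close them until they stop; strength is the grip in N (None keeps the last).
- arm.hold(seconds).
- arm.ik(position, orientation): joint angles nearest the present ones, or None.
- arm.get_obs(): the state.
- arm.snapshot(name): name is "scene" or "top"; returns the picture (420x560x3 uint8, red, green, blue); there is no depth.
- arm.camera_params(name): a dict with "K" (3x3 intrinsics, pixels), "D" ([k1, k2, p1, p2, k3] as OpenCV has them; the pictures are not rectified), "extrinsics" (4x4, takes a point from world to camera coordinates). Camera axes: x right, y up, looking along -z (the intrinsics and any distortion apply to the point x, -y, -z); pixel columns grow to the right and rows downward; lengths in m; the calibration is good to about 2 mm. A picture is of the moment at which its call begins. camera_params takes no time and is no camera call.
A pose or a line that the arm cannot do raises arm.MotionError and nothing moves.
- arm.sign_off(): hands the job in; it is judged then, once.
The state is a dict: "clock": time; "joint_pos": joint angles; "joint_velocities": joint speeds; "joint_efforts": joint torques, N m; "tool_pos": TCP position; "tcp_rot": TCP orientation; "ft_force": force on the tool from outside, world axes, zero at the start; "moment": the same for the moment, N m; "width": opening from 0.0 (shut) to 1.0 (fully open); "grasp_force": force on a finger pad.
Only numpy, scipy, OpenCV 4.12 (cv2) and the standard library are available. Lean on these libraries where they do the work, as an engineer would, in place of code of your own. Each camera call takes 0.05 s, during which the arm holds its last target. There are 200 camera calls.

## Working session

There is one attempt and no reset: what is moved stays moved. The work goes in short steps, each a Python script; the robot and the scene stay as the last script left them, time stands still between calls to the robot, and variables do not carry over. Pictures are saved under pics/ and viewed, at most 10 in all, crops included, and the job is handed in when it is done.

```bash
mkdir -p pics
python3 - <<'E'
from station import arm
import cv2,numpy as np
for n in("scene","top"):
    cv2.imwrite(f"pics/{n}0.png",arm.snapshot(n)[:,:,::-1])
    c=arm.camera_params(n);print(n,np.round(c["K"],1).tolist(),c["D"],np.round(c["extrinsics"],3).tolist())
o=arm.get_obs();print(o["clock"],o["tool_pos"],o["tcp_rot"],o["width"],o["ft_force"])
E
```

```text
scene [[404.7, 0.0, 280.0], [0.0, 404.7, 207.3], [0.0, 0.0, 1.0]] [0.00971913 0.         0.         0.         0.        ] [[-0.689, 0.724, 0.013, 0.394], [-0.565, -0.549, 0.615, 0.206], [0.453, 0.417, 0.788, -1.516], [0.0, 0.0, 0.0, 1.0]]
top [[383.8, 0.0, 278.8], [0.0, 383.8, 210.6], [0.0, 0.0, 1.0]] [-0.09949866  0.          0.          0.          0.        ] [[0.027, -0.999, 0.017, -0.091], [0.989, 0.029, 0.142, -0.548], [-0.143, 0.013, 0.99, -1.16], [0.0, 0.0, 0.0, 1.0]]
0.1 [0.18711227 0.54308759 0.25249171] [-5.18774075e-01 -3.09804929e+00  2.78351898e-03] 0.9999811655314684 [-0.32544879  0.06060959 -0.66202964]
```

View pics/scene0.png

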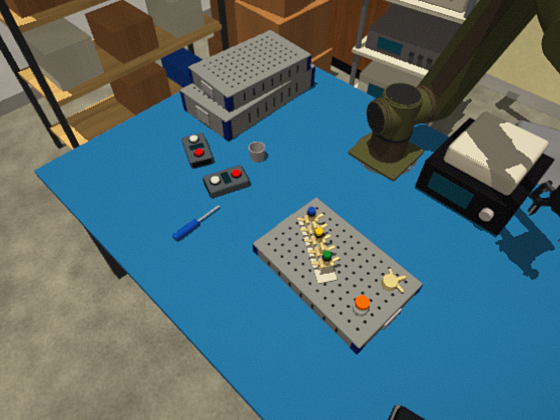

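View pics/top0.png

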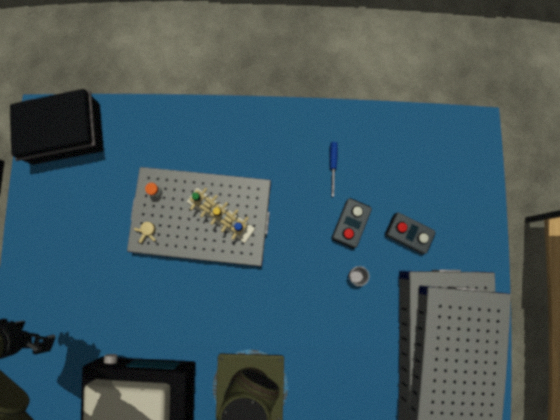

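The top view shows the green stud at (196,197), yellow at (217,211) and blue at (238,227). There are two handsets: A at (352,223), with white at (358,211) and red at (348,234), and B at (411,233), with red at (402,227) and white at (424,238). Image left is the robot's left (+y), so A is the one meant. In the scene view, A is the handset at (226,180) with white at (215,180). I'll check with triangulation and a close crop.

```bash
cat > h.py <<'E'
from station import arm
import cv2,numpy as np
from scipy.optimize import least_squares
def proj(n,P):
    c=arm.camera_params(n);F=np.diag([1.,-1,-1]);E=np.array(c["extrinsics"])
    R=F@E[:3,:3];t=F@E[:3,3]
    return cv2.projectPoints(np.atleast_2d(P).astype(float),cv2.Rodrigues(R)[0],t,np.array(c["K"]),np.array(c["D"]))[0].reshape(-1,2)
def blob(im,uv,col,r=9):
    u,v=map(int,uv);s=im[v-r:v+r+1,u-r:u+r+1].astype(float);R,G,B=s[...,0],s[...,1],s[...,2]
    w={"g":G-np.maximum(R,B),"y":np.minimum(R,G)-B-60,"b":B-np.maximum(R,G)-15,"r":R-np.maximum(G,B)-30,"w":np.minimum(np.minimum(R,G),B)-110}[col]
    w=np.clip(w,0,None)
    n,l,st,_=cv2.connectedComponentsWithStats((w>10).astype(np.uint8))
    k=1+np.argmax(st[1:,4]);w=w*(l==k);yy,xx=np.mgrid[-r:r+1,-r:r+1]
    return np.array([u+(w*xx).sum()/w.sum(),v+(w*yy).sum()/w.sum()]),st[k,4]
def solve(obs,z=None):
    f=lambda p:np.concatenate([proj(n,[p[0],p[1],p[2] if z is None else z])[0]-uv for n,uv in obs])
    s=least_squares(f,[.5,0,.1] if z is None else [.5,0]);return s.x,s.fun
E
python3 - <<'E'
from h import *
I={n:cv2.imread(f"pics/{n}0.png")[:,:,::-1] for n in("scene","top")}
T={"green":("g",(327,256),(196,197),.143),"yellow":("y",(319,232),(217,211),.143),"blue":("b",(312,211),(238,227),.143),
"white":("w",(215,180),(358,211),.045),"red":("r",(237,173),(348,234),.045),"whiteB":("w",(194,139),(424,238),.045)}
for k,(c,a,b,z) in T.items():
    (ua,na),(ub,nb)=blob(I["scene"],a,c),blob(I["top"],b,c)
    p,r=solve([("scene",ua),("top",ub)]);q,r2=solve([("scene",ua),("top",ub)],z)
    print(k,ua.round(1),na,ub.round(1),nb,"tri",p.round(4),r.round(1),"z-fixed",q.round(4),r2.round(1),"scene",solve([("scene",ua)],z)[0].round(4),"top",solve([("top",ub)],z)[0].round(4))
a=cv2.resize(I["top"][180:255,180:255],(375,375),interpolation=cv2.INTER_CUBIC)
b=cv2.resize(I["top"][190:265,325:400],(375,375),interpolation=cv2.INTER_CUBIC)
cv2.imwrite("pics/crop1.png",np.hstack([a,b])[:,:,::-1])
E
```

```text
green [326.7 254. ] 69 [195.  195.5] 56 tri [0.572  0.1693 0.1407] [-0.2 -0.  -0.2  0.1] z-fixed [0.5724 0.1694] [-0.2 -0.4 -0.4 -0.2] scene [0.573  0.1704] top [0.572  0.1683]
yellow [318.6 230.3] 83 [216.2 210.4] 39 tri [0.5302 0.1054 0.1435] [-0.2 -0.  -0.2  0.1] z-fixed [0.5301 0.1053] [-0.2  0.1 -0.1  0.2] scene [0.5295 0.1056] top [0.5305 0.105 ]
blue [311.2 209.7] 55 [237.7 226. ] 45 tri [0.4878 0.0422 0.1401] [-0.1 -0.  -0.1  0.1] z-fixed [0.4883 0.0425] [-0.1 -0.5 -0.3 -0.2] scene [0.4894 0.0438] top [0.4878 0.0416]
white [214.5 179. ] 52 [357.2 210.6] 58 tri [ 0.556  -0.3205  0.0455] [-0.2 -0.1 -0.2  0.1] z-fixed [ 0.556  -0.3206] [-0.3  0.  -0.2  0.2] scene [ 0.5554 -0.32  ] top [ 0.5566 -0.3211]
red [235.7 172.5] 65 [348.4 233. ] 90 tri [ 0.4849 -0.2929  0.0436] [-0.3 -0.1 -0.2  0.1] z-fixed [ 0.4851 -0.2924] [-0.2 -0.2 -0.3  0. ] scene [ 0.4853 -0.291 ] top [ 0.4853 -0.2932]
whiteB [193.1 137.5] 44 [423.5 237.4] 53 tri [ 0.4769 -0.5322  0.0453] [-0.3 -0.1 -0.2  0.2] z-fixed [ 0.4768 -0.5323] [-0.3 -0.  -0.2  0.2] scene [ 0.4762 -0.5313] top [ 0.4775 -0.533 ]
```

View pics/crop1.png

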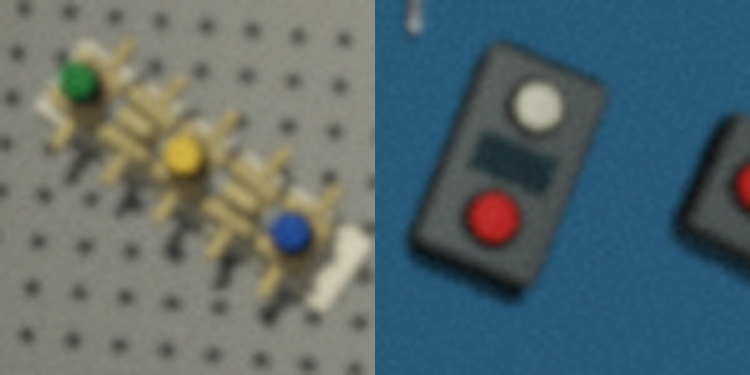

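The crop confirms it: on the left is the spine, with green at its upper-left end. On the right is handset A, with white at the top and red below, and handset B is further right. The spacings come out at 76.8 mm and 77 mm, against 76 mm for both. Next I'll approach and descend on the green stud, watching the force.

Run:
```python
from h import *
arm.close_gripper(30)
rot=arm.get_obs()["tcp_rot"]; rot=np.array([rot[0],rot[1],0]);rot*=np.pi/np.linalg.norm(rot)
g=np.array([.5722,.1692])
arm.reach([*g,.145+.022+.05],rot)
arm.line_to([*g,.145+.022+.008]);arm.hold(.3)
f0=np.mean([(arm.hold(.03),arm.get_obs()["ft_force"])[1] for _ in range(8)],0)
print("f0",f0,arm.get_obs()["width"])
for d in np.arange(.004,-.0061,-.001):
    arm.line_to([*g,.167+d],speed=.02);arm.hold(.1)
    f=np.mean([(arm.hold(.02),arm.get_obs()["ft_force"])[1] for _ in range(5)],0)-f0
    o=arm.get_obs();print(round(d*1e3),o["tool_pos"].round(4) if hasattr(o["tool_pos"],"round") else o["tool_pos"],f.round(2),round(o["clock"],2))
    if f[2]>2.1: break
for n in("scene","top"): cv2.imwrite(f"pics/{n}1.png",arm.snapshot(n)[:,:,::-1])
I=cv2.imread("pics/scene1.png")[200:300,260:390];J=cv2.imread("pics/top1.png")[150:250,140:270]
cv2.imwrite("pics/crop2.png",np.hstack([cv2.resize(x,(390,300),interpolation=cv2.INTER_CUBIC) for x in(I,J)]))
```

```text
f0 [-0.53763979 -0.05943936 -0.28830541] -0.003040217697200603
4 [0.5722 0.1692 0.171 ] [0.75 0.25 0.7 ] 4.34
3 [0.5722 0.1692 0.17  ] [0.65 0.28 0.39] 4.78
2 [0.5722 0.1692 0.169 ] [ 0.39 -0.15  0.68] 5.21
1 [0.5722 0.1692 0.168 ] [ 0.7  -0.23  0.56] 5.64
0 [0.5722 0.1692 0.167 ] [ 0.8  -0.08  0.24] 6.08
-1 [0.5723 0.1692 0.1661] [1.09 0.32 0.77] 6.51
-2 [0.5723 0.1692 0.1651] [0.78 0.66 1.58] 6.94
-3 [0.5723 0.1692 0.1641] [1.16 0.23 2.45] 7.38
```

View pics/crop2.png

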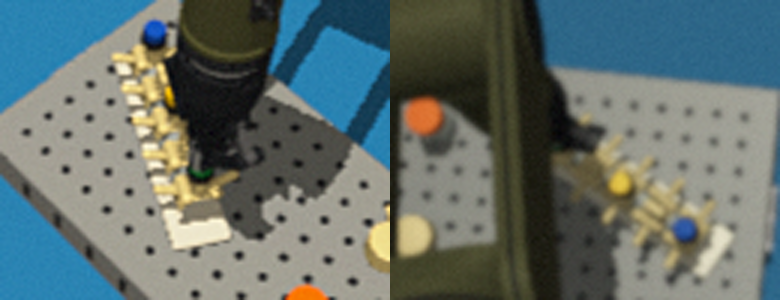

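The fingertips are on the green stud (scene crop (200,172)) with yellow and blue clear. Force and height both suggest about 2.8 mm of travel. I'll go 0.5 mm deeper to the middle of the band, hold, retreat, then press white until the force plateaus.

Run:
```python
from h import *
F=lambda n=6:np.mean([(arm.hold(.02),arm.get_obs()["ft_force"])[1] for _ in range(n)],0)
p=arm.get_obs();rot=p["tcp_rot"];g=[.5722,.1692]
arm.line_to([*g,.1635],speed=.02);arm.hold(1.3);print("hold",F(),arm.get_obs()["tool_pos"])
arm.line_to([*g,.169],speed=.03);arm.line_to([*g,.23]);print("off",F(10),arm.get_obs()["clock"])
w=np.array([.556,-.3205])
arm.reach([*w,.16],rot);arm.line_to([*w,.047+.022+.006]);arm.hold(.3)
f0=F(10);print("f0",f0)
for d in [0,-.002,-.004,-.005,-.006,-.0065,-.007,-.0075,-.008]:
    arm.line_to([*w,.069+d],speed=.02);arm.hold(.15);f=F()-f0;o=arm.get_obs()
    print(d*1e3,np.round(o["tool_pos"],4),f.round(2),round(o["clock"],2))
    if f[2]>7.5: break
```

```text
hold [1.40103151 0.25733635 2.8570498 ] [0.57230846 0.16922294 0.1635278 ]
off [-0.19982967  0.12271395  0.00091718] 10.1833
f0 [-0.1462838   0.21095952 -0.08225558]
0.0 [ 0.556  -0.3205  0.069 ] [0.16 0.1  0.06] 13.87
-2.0 [ 0.5563 -0.3207  0.0672] [ 1.07 -0.49  1.5 ] 14.37
-4.0 [ 0.5563 -0.3207  0.0652] [ 1.27 -0.72  3.17] 14.87
-5.0 [ 0.5563 -0.3207  0.0642] [ 1.52 -0.81  4.15] 15.37
-6.0 [ 0.5563 -0.3207  0.0631] [ 2.27 -1.07  4.81] 15.87
-6.5 [ 0.5563 -0.3207  0.0631] [ 1.65 -0.89  7.23] 16.37
-7.0 [ 0.5563 -0.3206  0.063 ] [0.88 0.01 9.94] 16.87
```

The white button bottomed: the height stayed at 63 mm while the force rose to about 10 N. Withdrawing now, then checking the scene.

Run:
```python
from h import *
w=[.556,-.3205]
rot=arm.get_obs()["tcp_rot"]
arm.line_to([*w,.075],speed=.05);arm.line_to([*w,.22])
arm.reach([.45,-.1,.32],rot);arm.hold(.3)
I={n:arm.snapshot(n) for n in("scene","top")}
for n in I: cv2.imwrite(f"pics/{n}2.png",I[n][:,:,::-1])
for k,c,a,b in [("green","g",(327,256),(196,197)),("yellow","y",(319,232),(217,211)),("blue","b",(312,211),(238,227)),("white","w",(215,180),(358,211)),("red","r",(237,173),(348,234))]:
    for n,u in(("scene",a),("top",b)):
        try:print(k,n,blob(I[n],u,c)[0].round(1))
        except Exception as e:print(k,n,"hidden")
o=arm.get_obs();print(o["clock"],o["ft_force"])
```

```text
green scene [326.7 254. ]
green top [195.  195.5]
yellow scene [318.6 230.2]
yellow top [216.2 210.5]
blue scene [311.2 209.7]
blue top [237.7 226. ]
white scene [214.5 179. ]
white top [357.2 210.7]
red scene [235.7 172.5]
red top [348.4 233. ]
19.825 [0.13039622 0.67241503 0.66948231]
```

View pics/scene2.png

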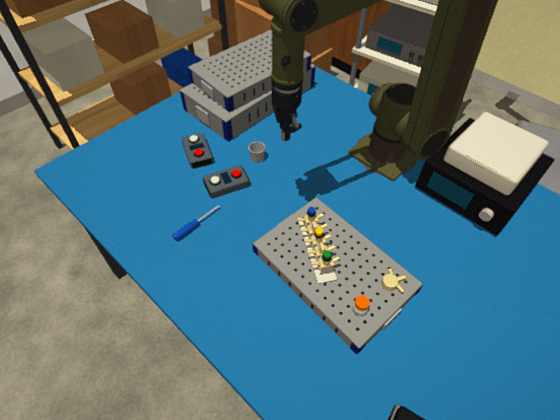

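The arm is clear. Spine (green at (327,254)) and handset (white at (215,179)) have not moved.

```bash
python3 -c "
from station import arm
print(arm.sign_off())"
```

```text
the job is handed in; nothing more can be done
None
```

I held the green stud down about 3.5 mm for over a second, then pressed the white button fully down on the leftmost handset and withdrew clear; the spine and handset did not move, and I handed the job in at about 20 s.

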